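# Set the banding wheel's sliding leg at its mark and lock it

## Task

The adjustable banding wheel is being set up: pull its steel leg up out of the wooden tool block and lower it, foot first, into the upright tube of the cast stand until the dark length mark is level with the top face of the collar. The leg would slide on down if you let go, so hold it there and, with that same hand, turn the gripper about the leg so that a finger sweeps the collar's upright thumb lever clockwise (seen from above) all the way to its closed stop. Do not let go: finish with the leg still gripped, upright and at its mark, ready for the wheel head to be dropped on, and leave the other things on the table where they are.

Things in the scene. Friction and masses are not known exactly. Their poses are not given: they have to be found in the camera images.
- leg: the banding wheel's sliding leg, loose: a round steel post 20 mm in diameter, 150 mm long, with a tapered brass nose 16 mm high on top (166 mm overall, 0.15 to 0.3 kg); foot chamfered 3 mm in over 5 mm. It starts standing upright in the round socket in the middle of the tool block. Origin: centre of the foot; z runs up to the nose. It turns freely about its axis in socket and tube.
- leg_mark (a point): the length mark: middle of a dark band 4 mm wide all round the leg, 100 mm above its foot. Gripped 25 to 35 mm above the mark, the leg can go in to the mark with the fingertips just clear of the collar and overlapping the height of the thumb lever.
- tool_block: wooden tool block, fixed, 80 x 176 mm and 80 mm high, the long side along its y; origin: centre of the underside. The leg's socket is in the middle: round, 26 mm wide, floor 6 mm above the table, so 74 mm deep. Small modelling tools stand in it 55 to 75 mm to either side of the leg along y and reach at most 150 mm above the table; along x the leg's sides are free.
- stand: the banding-wheel stand, fixed: dark cast disc base 160 mm wide, 14 mm high; upright tube 36 mm in diameter, bore 23 mm, open at the top; on its head the aluminium cam collar, 52 mm wide, bore 28 mm, from 130 to 150 mm above the table. The bore goes down to 14 mm above the table, so a leg let go slides 36 mm past its mark. Origin: centre of the underside, on the tube's axis.
- stand_rim (a point): centre of the collar's top face, on the tube's axis, 150 mm above the table: where the leg's mark must come.
- cam (a joint): angle of the cam collar and its lever about the tube's axis, rad: 0 fully open, 1.05 closed against its stop, growing clockwise seen from above. At 0 the lever points along the stand's +x, at 1.05 60 degrees from there towards the stand's -y. It stays where it is left; 0.15 N m turns it, up to 0.3 N m near the end, when a sprung shoe inside clamps the leg and may nudge it 2 mm sideways.
- lever_tab (a point): middle of the lever's upright thumb tab, a plate standing radially on the collar from 18 to 58 mm from the tube's axis, 7 mm thick, up to 186 mm above the table (36 mm above the collar). This point: 40 mm from the axis, 168 mm up. Come down with a finger about 55 degrees round the leg anticlockwise of the tab, clear of it; the hand then turns some 70 degrees clockwise to close it.
- wheel_head: bystander: the aluminium wheel head, a disc 200 mm in diameter and 12 mm thick, lying face down at the back with its hub socket (40 mm wide, 20 mm high) upwards; origin: centre of its underside.
- bottle_a: bystander: glaze bottle, 42 mm in diameter, 116 mm high with its tip, on the robot's side; origin: centre of its underside.
- bottle_b: bystander: glaze bottle of the same size, in the middle beyond the stand and the block; origin: centre of its underside.
- bottle_c: bystander: glaze bottle of the same size, at the back left; origin: centre of its underside.
- mug: bystander: white mug, 84 mm wide, 95 mm high, at the back right; origin: centre of its underside.
- bowl: bystander: unglazed bowl, 136 mm wide, 55 mm high, on the left; origin: centre of its underside.
- brush_jar: bystander: jar of brushes, 72 mm wide, brushes up to 190 mm high, on the right; origin: centre of its underside.
- tile: bystander: white palette tile 100 x 100 x 8 mm, on the left; origin: centre of its underside.

How it is judged (in metres and radians):
On the way, in this order (a step that is already met when the one before it is completed fails the run):
1. the leg is pulled up clear of the tool block, in the grip (z of leg in the frame of tool_block above 0.085 m and contact force between the fingers and leg above 1 N), for 0.1 s.
2. the leg is held in the stand's tube with its mark at the collar's top face, the lever still open (distance between leg_mark and stand_rim below 0.006 m and angle between leg's own z axis and vertical below 0.08 rad and contact force between the fingers and leg above 1 N and value of joint cam below 0.4 rad), for 0.2 s.
3. the lever is swung to its closed stop with the leg still held at the mark (value of joint cam above 0.95 rad and distance between leg_mark and stand_rim below 0.006 m and contact force between the fingers and leg above 1 N), for 0.1 s.
At the end, for the whole second after the job is handed in: The lever stands within 0.1 rad of its closed stop, the leg's mark is within 6 mm of the centre of the collar's top face, the leg is upright (within 0.08 rad), at rest and still gripped by the fingers (more than 1 N) (all of step 3 and angle between leg's own z axis and vertical below 0.08 rad and linear speed of leg below 0.02 m/s); the arm keeps its last pose, push and grip.
It fails at once if the leg is let go once the lever has begun to close (value of joint cam above 0.4 rad and contact force between the fingers and leg below 0.3 N).
It fails at once if the lever is closing with the leg away from its mark (value of joint cam above 0.5 rad and distance between leg_mark and stand_rim above 0.01 m).
It fails at once if a bystander is pushed more than 30 mm or knocked over (distance of any of wheel_head, bottle_a, bottle_b, bottle_c, mug, bowl, brush_jar, tile from where it was at the start of the episode above 0.03 m or angle between any of bottle_a, bottle_b, bottle_c, mug, brush_jar's own z axis and vertical above 0.5 rad).
It also fails if it takes over 58 s, if anything falls off the work surface, if the arm or the gripper's body presses on something with over 40 N, if the wrist force passes 120 N, or if a joint passes its speed limit or range.

## Robot

A 6-joint arm with a two-finger parallel gripper is mounted at the origin on the work surface. World frame = base frame: x ahead of the robot, y to its left, z up, the work surface at z = 0. Lengths are in mm, angles in rad, forces in N, time in s.
With the tool pointing down it reaches from about 375 to 900 mm from the base axis. Payload 3.1 kg.
Tool frame: the origin (TCP) lies between the finger pads; the fingertips stand 17 mm ahead of it and the grasp point (between the pads) lies 2 mm behind it; x points along the fingers, z is the direction in which the jaws open and shut, and the axes are right-handed (so a half turn about x gives the same grasp; the last joint's range is limited). The gripper opens to 87 mm and grips with 3 to 60 N. Pads are 19 mm wide; open, the fingers measure 117 mm over their backs; the gripper's body (75 mm by 190 mm) begins 51 mm behind the grasp point.
Start: joints at [1.143, 0.527, 1.433, -0, 1.181, -0.178], TCP at [154.466, 605.588, 239.548] pointing down, gripper open.
Joint ranges: [-3.08, 3.08], [-0.75, 2.2], [0.22, 2.44], [-1.43, 4.57], [0, 2.65], [-2.85, 2.85]. Speed limits (rad/s): [2.79, 2.79, 3.14, 3.14, 3.14, 3.14].

## Interface

Orientations are given as a 3x3 rotation matrix whose columns are the frame's x, y, z axes.
In Python, from station import get_state, read_camera, finish_job gives the robot as it stands. The module is installed in compiled form; this text tells all that it offers.
- The arm moves only by the tool carry_out, never from a script. Its argument "series" is text: rows parted by semicolons, each of 7 numbers parted by spaces: the gripper's target within -1 to 1 (shut at 1, half-way at 0, fully open at -1), then the shift along the world's x, y, z in mm, then the turn, a rotation vector about the world's x, y, z in rad. A call has 1 to 8 rows; each row shifts and turns the commanded pose from where the row before left it; what a row does not reach is not made up. A row lasts 1/12 s, in which the tool goes at most 41.7 mm and 7.16 degrees, less where a joint would pass 70% of its speed; a pose out of reach is approached as far as the arm can. A call with a gripper value outside its range is refused whole. The fingers move at their own pace and stop on an object; the grip force is fixed at half the most. Time passes only in rows, so rows that do not move let the fingers close. It gives the time, the measured TCP pose, the force and the opening at its end, in the units of the state.
- get_state(): the state, without advancing time (a new reading comes with each control period).
- read_camera(name): name is "side" or "top" or "wrist"; returns a dict with "frame" (420x560x3 uint8, red, green, blue), "z_map" (420x560 float32, mm along the optical axis (not along the pixel's ray), 0 where there is no reading), "mtx" (3x3 intrinsics, pixels), "dist" ([k1, k2, p1, p2, k3] as OpenCV has them; the pictures are not rectified), "origin" and "attitude" of the camera in the world. Camera axes: x right, y up, looking along -z (the intrinsics and any distortion apply to the point x, -y, -z); pixel columns grow to the right and rows downward; lengths in mm; the calibration is good to about 2 mm. A picture is of the moment at which its call begins.
- finish_job(): hands the job in, once; it reports no verdict.
The state is a dict: "time_s": time; "joint_positions": joint angles; "joint_vel": joint speeds; "joint_efforts": joint torques, N m; "position": TCP position; "eef_rot": TCP orientation; "contact_force": force on the tool from outside, world axes, zero at the start; "ft_torque": the same for the moment, N m; "opening": finger opening in mm.
Only numpy, scipy, OpenCV 4.12 (cv2) and the standard library are available. Lean on these libraries where they do the work, as an engineer would, in place of code of your own. Each camera call takes 0.05 s, during which the arm holds its last target.

## Working session

There is one attempt and no reset: what is moved stays moved. The work goes in short steps, Python scripts to look and compute and a tool call to move; the robot and the scene stay as the last step left them, time stands still between calls to the robot, and variables do not carry over. Pictures are saved under pics/ and viewed, and the job is handed in when it is done.

Besides the shell and the picture viewer there is one more tool, called after ">>>" as name(argument=value, ...), one argument or row to a line, values as JSON. carry_out: Moves the arm, as the interface text tells. Its arguments: {"type":"object","properties":{"series":{"type":"string"}},"required":["series"]}

```bash
mkdir -p pics; cat > h.py <<'E'
import numpy as np, cv2
from station import get_state, read_camera, finish_job
def world(c,u,v,z=None):
    # pixel -> world, from depth or plane z
    p=cv2.undistortPoints(np.array([[[u,v]]],float),np.array(c['mtx'],float),np.array(c['dist'],float))[0,0]
    d=np.array([p[0],-p[1],-1.0]); R=np.array(c['attitude']); o=np.array(c['origin'])
    dw=R@d
    if z is None:
        s=c['z_map'][int(round(v)),int(round(u))]
    else: s=(z-o[2])/dw[2]
    return o+s*dw
def proj(c,P):
    R=np.array(c['attitude']); o=np.array(c['origin'])
    q=(np.atleast_2d(P)-o)@R; q=q*[1,-1,-1]
    return cv2.projectPoints(q,np.zeros(3),np.zeros(3),np.array(c['mtx'],float),np.array(c['dist'],float))[0][:,0]
def cloud(c):
    zm=c['z_map'];h,w=zm.shape
    uu,vv=np.meshgrid(np.arange(w),np.arange(h))
    p=cv2.undistortPoints(np.stack([uu,vv],-1).reshape(-1,1,2).astype(float),np.array(c['mtx'],float),np.array(c['dist'],float))[:,0]
    d=np.c_[p[:,0],-p[:,1],-np.ones(len(p))]*zm.reshape(-1,1)
    return (d@np.array(c['attitude']).T+np.array(c['origin'])).reshape(h,w,3)
def save(c,name,crop=None,k=1):
    f=c['frame'][:,:,::-1]
    if crop: f=f[crop[1]:crop[3],crop[0]:crop[2]]
    f=cv2.resize(f,None,fx=k,fy=k,interpolation=cv2.INTER_CUBIC) if k!=1 else f
    cv2.imwrite('pics/'+name+'.png',np.ascontiguousarray(f))
E
python3 - <<'E'
from h import *
for n in('side','top','wrist'):
    c=read_camera(n); save(c,n+'0'); print(n,c['origin'],np.round(c['attitude'],3).tolist(),np.array(c['mtx']).tolist())
s=get_state(); print(s)
E
```

```text
side [ 415.47844246 1348.47028854  860.23871312] [[-0.991, 0.078, -0.108], [-0.132, -0.463, 0.877], [0.018, 0.883, 0.469]] [[541.326965566363, 0.0, 286.54529888162125], [0.0, 541.326965566363, 208.31072892711202], [0.0, 0.0, 1.0]]
top [ 486.79384058   16.49202216 1448.88783809] [[-0.028, 0.997, -0.073], [-1.0, -0.028, 0.001], [-0.001, 0.073, 0.997]] [[397.5550715941095, 0.0, 278.77031714663053], [0.0, 397.5550715941095, 211.69512691789532], [0.0, 0.0, 1.0]]
wrist [ 81.67739987 624.54644624 384.26960503] [[0.247, -0.933, -0.262], [0.969, 0.237, 0.067], [-0.001, -0.27, 0.963]] [[363.5947534677051, 0.0, 282.4501916731394], [0.0, 363.5947534677051, 212.45212235401203], [0.0, 0.0, 1.0]]
{'time_s': 0.15, 'joint_positions': array([ 1.14246276e+00,  5.28231467e-01,  1.43359912e+00, -1.23446673e-05,
        1.18137214e+00, -1.78480189e-01]), 'joint_vel': array([ 0.00135142, -0.00296929, -0.00415217, -0.00036604, -0.00012798,
       -0.0006136 ]), 'joint_efforts': array([-2.82303938e-05, -4.40428948e+01, -1.76842439e+01,  6.33065100e-02,
        5.52590168e-02, -1.11258305e-04]), 'position': array([154.28152785, 605.12094987, 238.81221716]), 'eef_rot': array([[-6.58365722e-04, -9.68949756e-01,  2.47256824e-01],
       [-1.46936496e-03,  2.47257548e-01,  9.68948681e-01],
       [-9.99998704e-01,  2.74612085e-04, -1.58652672e-03]]), 'contact_force': array([-0.15266722,  0.01334671,  0.88085958]), 'ft_torque': array([-0.0622143 ,  0.04935821,  0.02144773]), 'opening': 86.96393436824312}
```

View pics/side0.png

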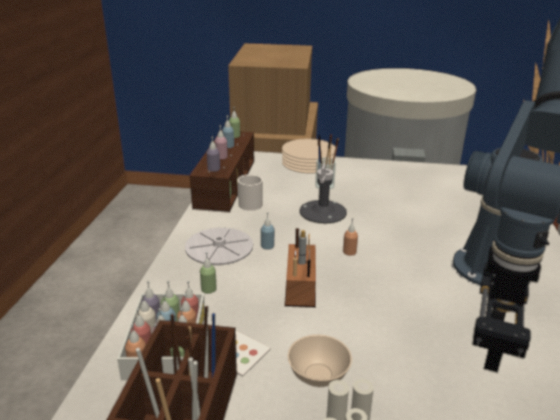

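View pics/top0.png

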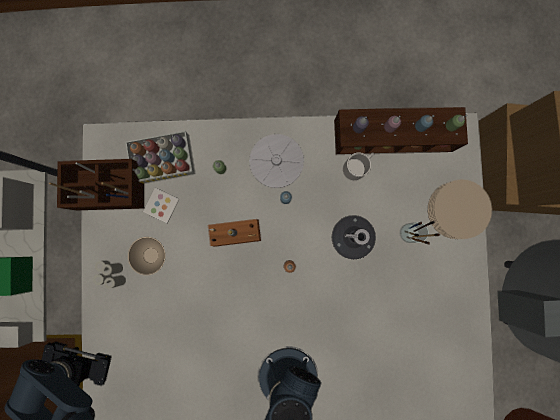

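View pics/wrist0.png

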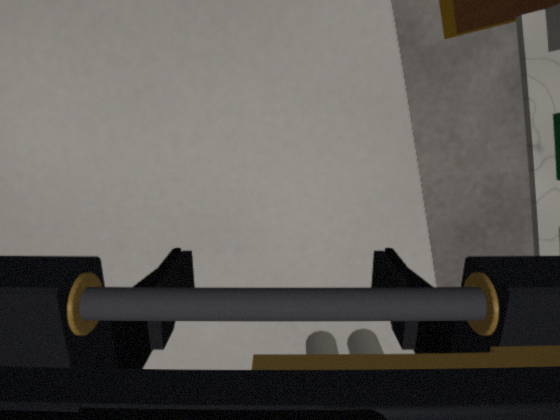

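```bash
python3 - <<'E'
from h import *
c=read_camera('top'); 
save(c,'t_st',(320,200,410,270),8); save(c,'t_bl',(195,200,285,270),8)
X=cloud(c); np.set_printoptions(precision=1,suppress=True)
z=X[...,2]
# block top
def rg(u0,v0,u1,v1,zl,zh):
    S=X[v0:v1,u0:u1].reshape(-1,3); S=S[(S[:,2]>zl)&(S[:,2]<zh)]; return S
for nm,a in dict(block=(200,210,270,255,70,90),leg=(220,220,245,245,150,180),noz=(200,210,270,255,95,150),collar=(325,205,385,265,140,160),lever=(325,205,385,265,165,200),base=(325,205,385,265,8,20)).items():
    S=rg(*a); print(nm,len(S),S.mean(0) if len(S) else '',S.min(0) if len(S) else '',S.max(0) if len(S) else '')
S=rg(200,210,270,255,74,86); print(cv2.minAreaRect(S[:,:2].astype(np.float32)))
c2=read_camera('side'); save(c2,'s_st',(280,130,370,230),6); save(c2,'s_bl',(260,210,350,310),6)
E
```

```text
block 963 [521.1 174.6  81.3] [478.1  88.4  71.3] [564.2 261.5  89.4]
leg 32 [520.4 174.6 162.4] [512.8 166.  150.3] [529.2 185.2 178.5]
noz 53 [520.4 168.8 125.1] [495.1  96.8  95.9] [544.4 245.4 148.2]
collar 156 [ 493.8 -249.7  150.3] [ 468.3 -278.6  140.1] [ 517.6 -195.8  158.4]
lever 32 [ 498.1 -211.7  184.7] [ 494.6 -231.5  173.3] [ 502.3 -195.3  192.2]
base 1038 [ 492.  -248.8   14. ] [ 392.1 -360.3    8. ] [ 598.6 -162.4   20. ]
((521.3759765625, 175.56692504882812), (74.2037353515625, 171.29959106445312), 5.589016437530518)
```

View pics/t_st.png

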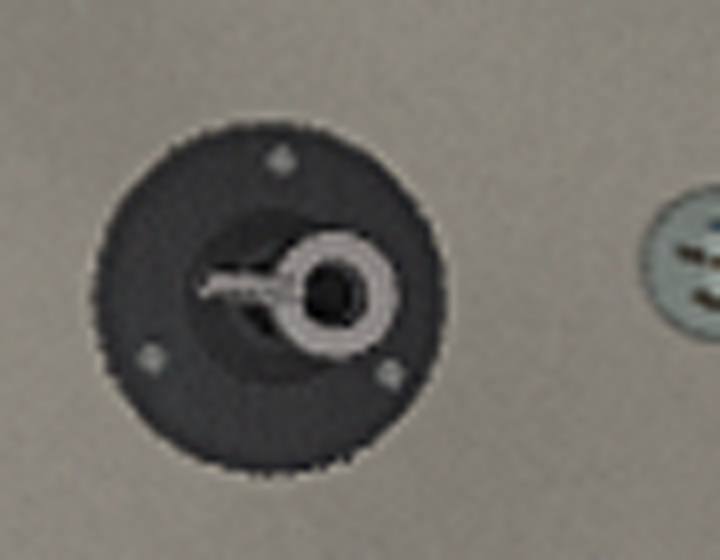

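View pics/t_bl.png

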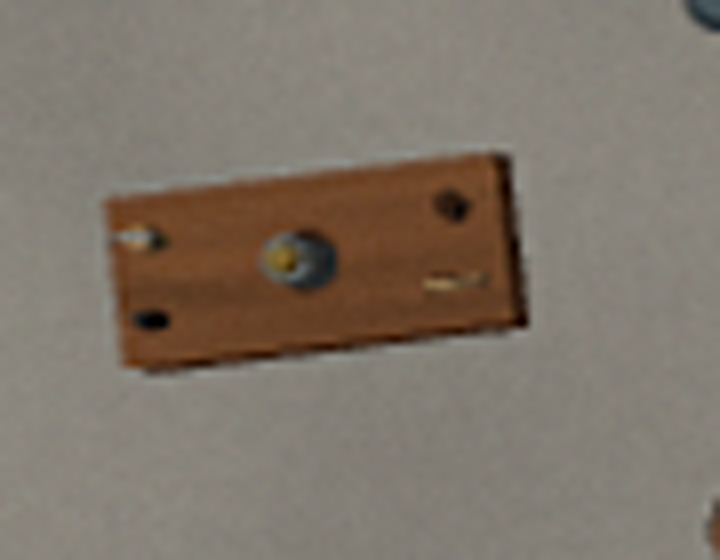

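View pics/s_st.png

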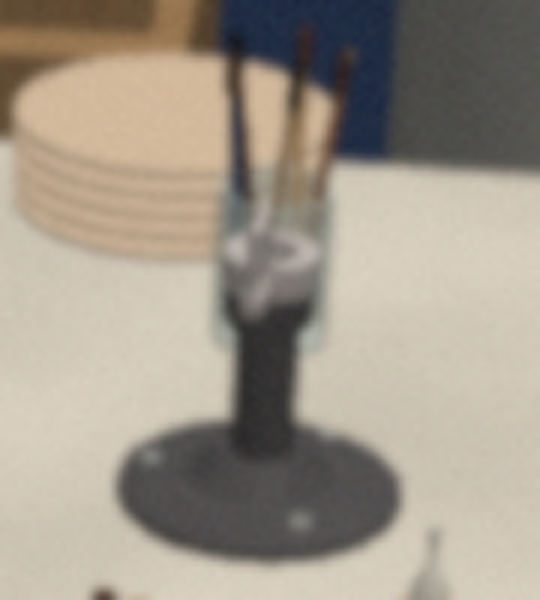

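View pics/s_bl.png

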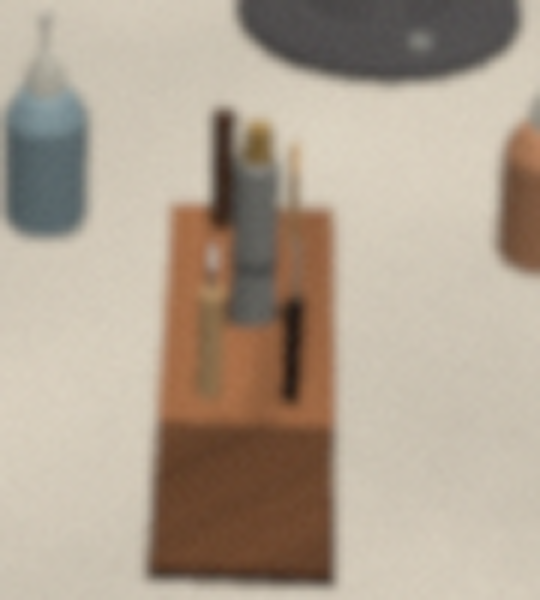

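```bash
python3 - <<'E'
from h import *
np.set_printoptions(precision=1,suppress=True)
c=read_camera('top')
f=lambda x,y,u0,v0,z:world(c,u0+(x+.5)/8-.5,v0+(y+.5)/8-.5,z)
print('ring',f(337.5,294,320,200,150),'bore',f(333,294,320,200,150),'tip',f(200,288,320,200,186),'base',f(270,297,320,200,14))
print('nose',f(286,258,195,200,172))
for p in((107,200),(500,155),(518,326),(125,366)): print('blk',f(*p,195,200,80))
# ring by brightness segmentation + depth
X=cloud(c); g=c['frame'].mean(2); m=(X[...,2]>138)&(X[...,2]<162)&(g>90); m[:, :340]=0; m[:,385:]=0;m[:215]=0;m[260:]=0
S=X[m]; print(len(S)); 
from scipy.optimize import least_squares
P=np.array([world(c,u,v,150)[:2] for v,u in np.argwhere(m)])
h=cv2.convexHull(P.astype(np.float32))[:,0]; print(h)
L=(X[...,2]>164)&(X[...,2]<200);L[:, :335]=0;L[:,385:]=0;L[:215]=0;L[260:]=0
S=X[L];print(cv2.fitLine(S[:,:2].astype(np.float32),cv2.DIST_HUBER,0,.01,.01).ravel())
s=read_camera('side'); Y=cloud(s)
L=(Y[...,2]>158)&(Y[...,2]<200)&(np.abs(Y[...,0]-495)<60)&(np.abs(Y[...,1]+230)<60);S=Y[L];print(len(S),S.mean(0));print(cv2.fitLine(S[:,:2].astype(np.float32),cv2.DIST_HUBER,0,.01,.01).ravel())
E
```

```text
ring [ 493.4 -254.   150. ] bore [ 493.4 -252.2  150. ] tip [ 497.2 -191.8  186. ] base [ 493.6 -251.7   14. ]
nose [519.6 172.4 172. ]
blk [549.1 260.6  80. ]
blk [563.8  90.4  80. ]
blk [490.1  84.5  80. ]
blk [477.5 254.   80. ]
126
[[ 517.5 -246. ]
 [ 496.  -199.1]
 [ 472.  -240.8]
 [ 468.4 -250.5]
 [ 468.3 -253.8]
 [ 471.3 -263.8]
 [ 480.8 -274.1]
 [ 490.4 -277.8]
 [ 493.7 -277.9]
 [ 503.6 -275. ]
 [ 513.7 -265.6]
 [ 517.2 -259.1]
 [ 517.4 -252.5]
 [ 517.4 -249.3]]
[   0.1    1.   498.1 -211.9]
42 [ 495.2 -206.6  174.1]
[   0.2    1.   494.7 -207.3]
```

>>> carry_out(
  series="-1 22.9 -27 0 0 0 -0.0765;-1 22.9 -27 0 0 0 -0.0765;-1 22.9 -27 0 0 0 -0.0765;-1 22.9 -27 0 0 0 -0.0765;-1 22.9 -27 0 0 0 -0.0765;-1 22.9 -27 0 0 0 -0.0765;-1 22.9 -27 0 0 0 -0.0765;-1 22.9 -27 0 0 0 -0.0765",
)

```text
time_s: 1.02
position: [338.5, 388.3, 239.8]
eef_rot: [[0.0, -0.648, 0.761], [0.0, 0.761, 0.648], [-1.0, -0.0, 0.001]]
contact_force: [-0.5, 0.1, -0.1]
opening: 87.1
```

>>> carry_out(
  series="-1 22.9 -27 0 0 0 -0.0765;-1 22.9 -27 0 0 0 -0.0765;-1 22.9 -27 0 0 0 -0.0765;-1 22.9 -27 0 0 0 -0.0765;-1 22.9 -27 0 0 0 -0.0765;-1 22.9 -27 0 0 0 -0.0765;-1 22.9 -27 0 0 0 -0.0765;-1 22.9 -27 0 0 0 -0.0765",
)

```text
time_s: 1.68
position: [521.8, 172.0, 239.7]
eef_rot: [[0.0, -0.093, 0.996], [0.0, 0.996, 0.093], [-1.0, 0.0, 0.0]]
contact_force: [0.8, 0.7, -0.3]
opening: 87.0
```

>>> carry_out(
  series="-1 0 0 0 0 0 0;-1 0 0 0 0 0 0",
)

```text
time_s: 1.85
position: [522.2, 172.0, 239.5]
eef_rot: [[0.0, -0.094, 0.996], [0.0, 0.996, 0.094], [-1.0, 0.0, 0.0]]
contact_force: [-0.1, 0.8, -0.3]
opening: 86.8
```

```bash
python3 - <<'E'
from h import *
np.set_printoptions(precision=4,suppress=True)
s=get_state(); print(s['time_s'],s['position'],s['eef_rot'].tolist(),s['joint_positions'],s['contact_force'])
c=read_camera('wrist'); save(c,'w1'); print(c['origin'])
X=cloud(c); z=X[...,2]
m=(z>120)&(z<166)&(np.abs(X[...,0]-520)<30)&(np.abs(X[...,1]-173)<30); print(m.sum(),X[m].mean(0),X[m].min(0),X[m].max(0))
E
```

```text
1.85 [522.1723 172.01   239.496 ] [[0.0003760637710203806, -0.09362860228884588, 0.9956071230206607], [0.00021913554548069931, 0.9956071772331291, 0.09362852461453015], [-0.9999999052778219, 0.00018296261394599062, 0.0003949291443604542]] [0.1148 0.4263 1.6229 0.0002 1.092  0.021 ] [-0.0539  0.8131 -0.2886]
[514.2623 246.6432 385.0762]
699 [518.7742 181.4677 148.9683] [509.4928 167.8263 120.0821] [528.8494 186.0273 165.9284]
```

View pics/w1.png

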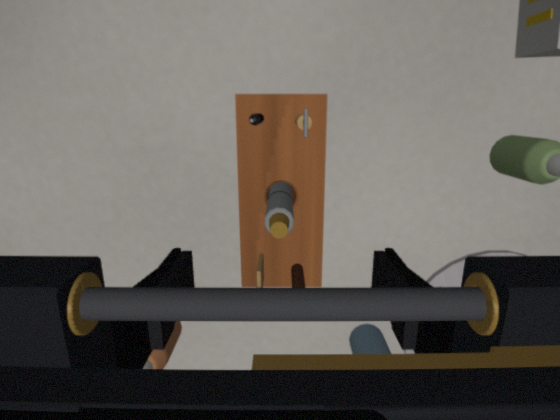

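```bash
python3 - <<'E'
from h import *
np.set_printoptions(precision=1,suppress=True)
c=read_camera('wrist'); save(c,'w1c',(235,165,325,245),8)
X=cloud(c); z=X[...,2]
from scipy.optimize import least_squares
m=(z>112)&(z<154)&(np.abs(X[...,0]-520)<25)&(np.abs(X[...,1]-173)<25); P=X[m]
f=lambda p:np.hypot(P[:,0]-p[0]-p[2]*(P[:,2]-130)/100,P[:,1]-p[1]-p[3]*(P[:,2]-130)/100)-10
r=least_squares(f,[520,173,0,0],loss='soft_l1'); print(r.x,np.abs(r.fun).mean())
for cc in (c,read_camera('top')):
  X=cloud(cc);z=X[...,2]
  m=(z>166)&(z<180)&(np.abs(X[...,0]-520)<15)&(np.abs(X[...,1]-173)<15);print('nose',m.sum(),np.median(X[m],0))
E
```

```text
[519.2 175.7  -0.1  -0.3] 0.14828330732994627
nose 310 [519.  177.3 172. ]
nose 0 [nan nan nan]
  return _methods._mean(a, axis=axis, dtype=dtype,
  ret = um.true_divide(
```

View pics/w1c.png

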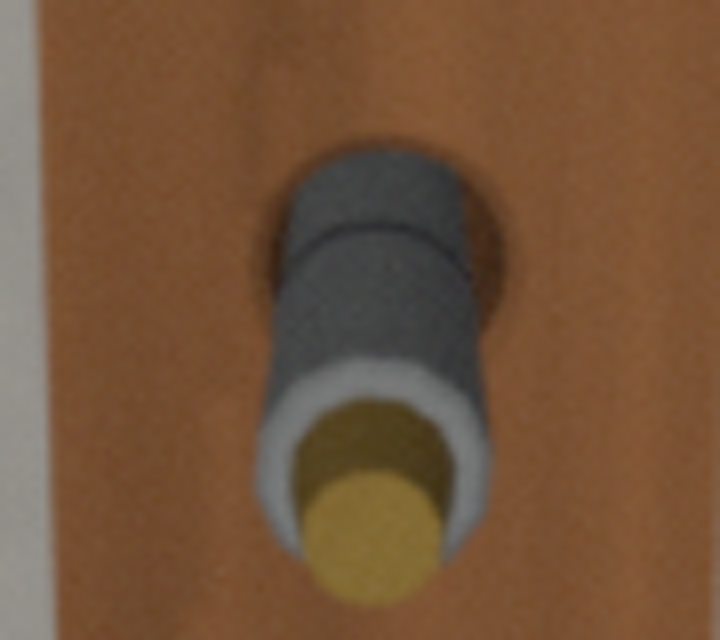

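>>> carry_out(
  series="-1 -1.4 1.5 -20 0 0 0;-1 -1.3 1.5 -20 0 0 0;-1 0 0 -20 0 0 0;-1 0 0 -20 0 0 0;-1 0 0 -15 0 0 0;-1 0 0 -10.5 0 0 0;-1 0 0 0 0 0 0;-1 0 0 0 0 0 0",
)

```text
time_s: 2.67
position: [517.6, 177.4, 134.0]
eef_rot: [[-0.001, -0.098, 0.995], [-0.0, 0.995, 0.098], [-1.0, 0.0, -0.001]]
contact_force: [-0.3, 0.7, -0.5]
opening: 87.3
```

```bash
python3 - <<'E'
from h import *
c=read_camera('wrist'); save(c,'w2')
E
```

```text
(no output)
```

View pics/w2.png

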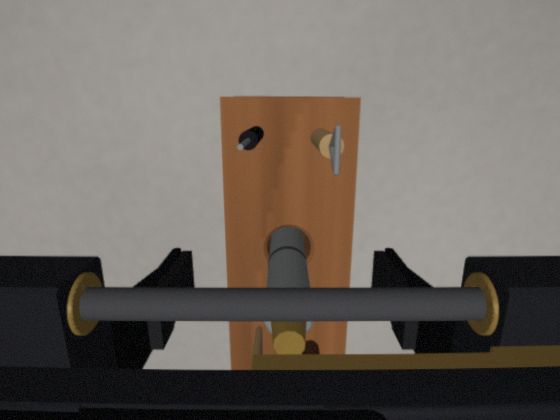

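>>> carry_out(
  series="-1 1 -1.2 0 0 0 0;0.5 0 0 0 0 0 0;1 0 0 0 0 0 0;1 0 0 0 0 0 0;1 0 0 0 0 0 0;1 0 0 0 0 0 0;1 0 0 0 0 0 0;1 0 0 0 0 0 0",
)

```text
time_s: 3.38
position: [519.2, 175.3, 134.0]
eef_rot: [[-0.0, -0.097, 0.995], [-0.0, 0.995, 0.097], [-1.0, -0.0, -0.0]]
contact_force: [0.3, 0.2, 0.3]
opening: 48.4
```

>>> carry_out(
  series="1 0 0 0 0 0 0;1 0 0 0 0 0 0;1 0 0 0 0 0 0;1 0 0 0 0 0 0",
)

```text
time_s: 3.72
position: [519.2, 175.4, 134.0]
eef_rot: [[-0.0, -0.097, 0.995], [0.0, 0.995, 0.097], [-1.0, 0.0, -0.0]]
contact_force: [-0.9, -1.0, 0.7]
opening: 21.9
```

```bash
python3 - <<'E'
from h import *
np.set_printoptions(precision=2,suppress=True)
s=get_state(); print(s['time_s'],s['position'],s['joint_positions'],s['contact_force'],s['ft_torque'],s['opening'])
c=read_camera('wrist'); save(c,'w3')
E
```

```text
3.7167 [519.16 175.41 134.04] [0.12 0.57 1.72 0.   0.84 0.02] [-0.88 -1.04  0.66] [-0.13  0.05  0.  ] 21.91740477640686
```

View pics/w3.png

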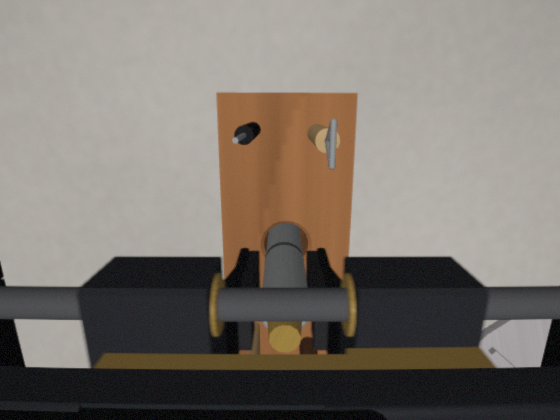

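>>> carry_out(
  series="1 0 0 0 0 0 0;1 0 0 0 0 0 0;1 0 0 0 0 0 0;1 0 0 2 0 0 0;1 0 0 8 0 0 0;1 0 0 15 0 0 0;1 0 0 20 0 0 0;1 0 0 20 0 0 0",
)

```text
time_s: 4.43
position: [518.4, 175.3, 199.6]
eef_rot: [[-0.002, -0.097, 0.995], [-0.0, 0.995, 0.097], [-1.0, -0.0, -0.002]]
contact_force: [0.9, -0.2, -3.1]
opening: 19.1
```

```bash
python3 - <<'E'
from h import *
c=read_camera('side'); save(c,'s4',(220,150,400,300),4)
print(get_state()['opening'])
E
```

```text
18.812162242035395
```

View pics/s4.png

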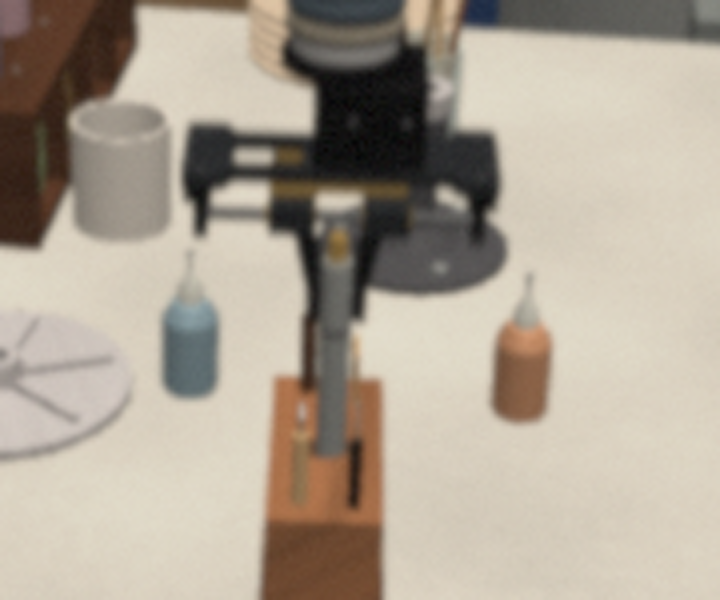

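>>> carry_out(
  series="1 0 0 25 0 0 0;1 0 0 30 0 0 0;1 0 0 30 0 0 0;1 0 0 25 0 0 0;1 0 0 15 0 0 0;1 0 0 10 0 0 0;1 0 0 0 0 0 0;1 0 0 0 0 0 0",
)

```text
time_s: 5.15
position: [518.6, 175.3, 333.5]
eef_rot: [[-0.001, -0.097, 0.995], [-0.0, 0.995, 0.097], [-1.0, -0.0, -0.001]]
contact_force: [0.3, -0.1, -3.2]
opening: 19.2
```

```bash
python3 - <<'E'
from h import *
np.set_printoptions(precision=2,suppress=True)
from scipy.optimize import least_squares
s=get_state();p=s['position']; print(p,s['opening'])
for n in('wrist','side'):
  c=read_camera(n); save(c,n+'5',(200,0,400,200) if n=='side' else None,4 if n=='side' else 1)
  X=cloud(c); z=X[...,2]
  m=(z>p[2]-125)&(z<p[2]-20)&(np.abs(X[...,0]-p[0])<14)&(np.abs(X[...,1]-p[1])<14); P=X[m]
  f=lambda q:np.hypot(P[:,0]-q[0]-q[2]*(P[:,2]-p[2])/100,P[:,1]-q[1]-q[3]*(P[:,2]-p[2])/100)-10
  r=least_squares(f,[p[0],p[1],0,0],loss='soft_l1'); print(n,m.sum(),r.x,np.abs(r.fun).mean(),P[:,2].min())
E
```

```text
[518.63 175.33 333.48] 19.213134704224334
wrist 1525 [517.87 175.61  -0.21   0.04] 0.162215726966614 210.30272658540872
side 311 [516.38 174.42  -0.32   0.43] 1.5230096729848774 208.48819568462386
```

View pics/side5.png

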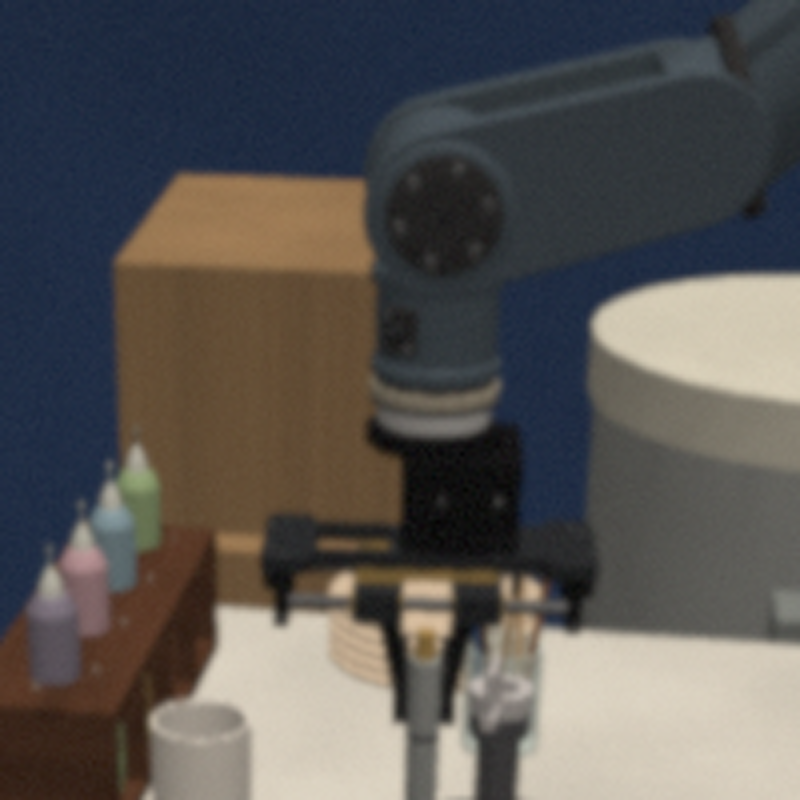

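View pics/wrist5.png

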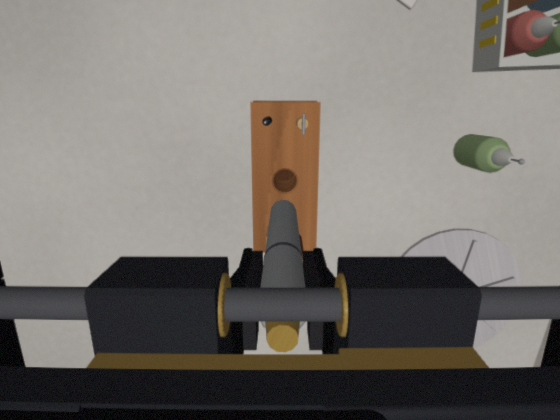

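>>> carry_out(
  series="1 -1.8 -15 0 0 0 -0.03;1 -1.8 -30 0 0 0 -0.055;1 -1.8 -30 0 0 0 -0.055;1 -1.8 -30 0 0 0 -0.055;1 -1.8 -30 0 0 0 -0.055;1 -1.8 -30 0 0 0 -0.055;1 -1.8 -30 0 0 0 -0.055;1 -1.8 -30 0 0 0 -0.055",
)

```text
time_s: 5.92
position: [503.7, -50.8, 332.4]
eef_rot: [[-0.003, 0.315, 0.949], [0.001, 0.949, -0.315], [-1.0, -0.0, -0.004]]
contact_force: [1.0, -0.1, -1.3]
opening: 19.3
```

>>> carry_out(
  series="1 -1.8 -30 0 0 0 -0.055;1 -1.8 -30 0 0 0 -0.055;1 -1.8 -30 0 0 0 -0.055;1 -1.8 -30 0 0 0 -0.055;1 -1.8 -30 0 0 0 -0.055;1 -1.8 -30 0 0 0 -0.055;1 -1.8 -22 0 0 0 -0.032;1 0 0 0 0 0 0",
)

```text
time_s: 6.58
position: [491.5, -256.2, 332.1]
eef_rot: [[-0.002, 0.633, 0.774], [-0.001, 0.774, -0.633], [-1.0, -0.002, -0.001]]
contact_force: [0.9, -0.4, -1.2]
opening: 18.9
```

>>> carry_out(
  series="1 0 0 0 0 0 0;1 0 0 0 0 0 0",
)

```text
time_s: 6.75
position: [491.5, -250.8, 332.6]
eef_rot: [[-0.003, 0.629, 0.778], [0.003, 0.778, -0.629], [-1.0, 0.001, -0.004]]
contact_force: [0.3, -0.3, -2.1]
opening: 19.7
```

```bash
cat > leg.py <<'E'
from h import *
from scipy.optimize import least_squares
np.set_printoptions(precision=2,suppress=True)
s=get_state();p=s['position'];R=s['eef_rot']; print(s['time_s'],p,'psi',np.degrees(np.arctan2(R[1,2],R[0,2])),s['opening'],s['contact_force'],s['ft_torque'])
import sys
tag=sys.argv[1]
for n in('wrist','top','side'):
  c=read_camera(n); save(c,n+tag); np.savez('/tmp/'+n+tag,**c)
  X=cloud(c); z=X[...,2]
  if n=='wrist':
    m=(z>max(p[2]-125,160))&(z<p[2]-22)&(np.abs(X[...,0]-p[0])<13)&(np.abs(X[...,1]-p[1])<13); P=X[m]
    f=lambda q:np.hypot(P[:,0]-q[0]-q[2]*(P[:,2]-p[2])/100,P[:,1]-q[1]-q[3]*(P[:,2]-p[2])/100)-10
    r=least_squares(f,[p[0],p[1],0,0],loss='soft_l1'); print(n,m.sum(),r.x,np.abs(r.fun).mean())
E
python3 leg.py 6
```

```text
6.75 [ 491.49 -250.79  332.55] psi -38.9631904537442 19.705640039037082 [ 0.31 -0.29 -2.08] [-0.07  0.16  0.05]
wrist 1474 [ 490.13 -250.31    0.18   -0.07] 0.1654469362546213
```

View pics/wrist6.png

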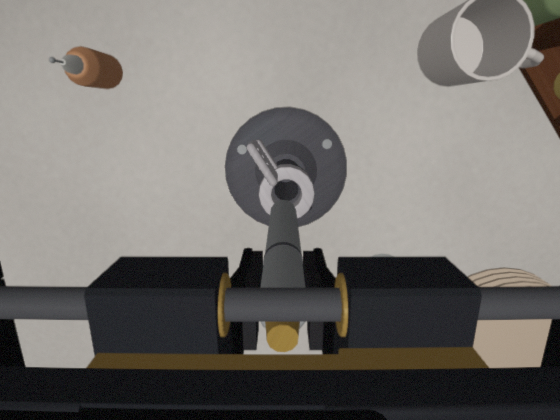

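View pics/side6.png

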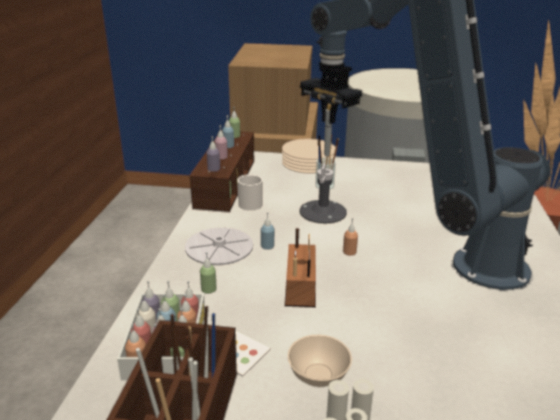

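```bash
cat > col.py <<'E'
from h import *
import sys
np.set_printoptions(precision=2,suppress=True)
from scipy.optimize import least_squares
c=dict(np.load('/tmp/wrist%s.npz'%sys.argv[1])); save(c,'wc'+sys.argv[1],(235,120,335,220),7)
X=cloud(c); z=X[...,2]
m=(z>146)&(z<154)&(np.hypot(X[...,0]-493,X[...,1]+252)<35); P=X[m][:,:2]
print(m.sum(),P.min(0),P.max(0),z[m].mean())
# occlusion-aware: maximise points in annulus 14..26
best=[]
for dx in np.arange(-5,5.1,.5):
  for dy in np.arange(-5,5.1,.5):
    r=np.hypot(P[:,0]-493-dx,P[:,1]+252-dy); best.append((((r>14)&(r<26)).sum()-((r<13.5)|(r>26.5)).sum(),493+dx,-252+dy))
best.sort(reverse=True); b=np.array(best[:12]);print(b[:4],b.mean(0))
L=(z>160)&(z<190)&(np.hypot(X[...,0]-493,X[...,1]+252)<70)&(np.hypot(X[...,0]-493,X[...,1]+252)>18)&(X[...,1]>-240);S=X[L]
print(len(S),S.mean(0),S.min(0),S.max(0))
l=cv2.fitLine(S[:,:2].astype(np.float32),cv2.DIST_HUBER,0,.01,.01).ravel();print(l,np.degrees(np.arctan2(l[1],l[0])))
B=(z>9)&(z<18)&(np.hypot(X[...,0]-493,X[...,1]+252)<95);B=X[B];print('base',cv2.minEnclosingCircle(B[:,:2].astype(np.float32)))
E
python3 col.py 6
```

```text
1250 [ 467.18 -276.71] [ 518.4  -218.57] 150.0613081626309
[[1174.   492.5 -251.5]
 [1166.   493.  -251.5]
 [1164.   493.  -251. ]
 [1164.   492.5 -251. ]] [1150.    492.75 -251.17]
561 [ 498.3  -213.18  181.94] [ 492.16 -233.76  160.09] [ 503.11 -194.05  187.75]
[   0.12    0.99  498.63 -213.2 ] 82.98847
base ((493.2272033691406, -250.9828338623047), 79.0486068725586)
```

```bash
ls pics
```

```text
s4.png
s_bl.png
s_st.png
side0.png
side5.png
side6.png
t_bl.png
t_st.png
top0.png
top6.png
w1.png
w1c.png
w2.png
w3.png
wc6.png
wrist0.png
wrist5.png
wrist6.png
```

View pics/wc6.png

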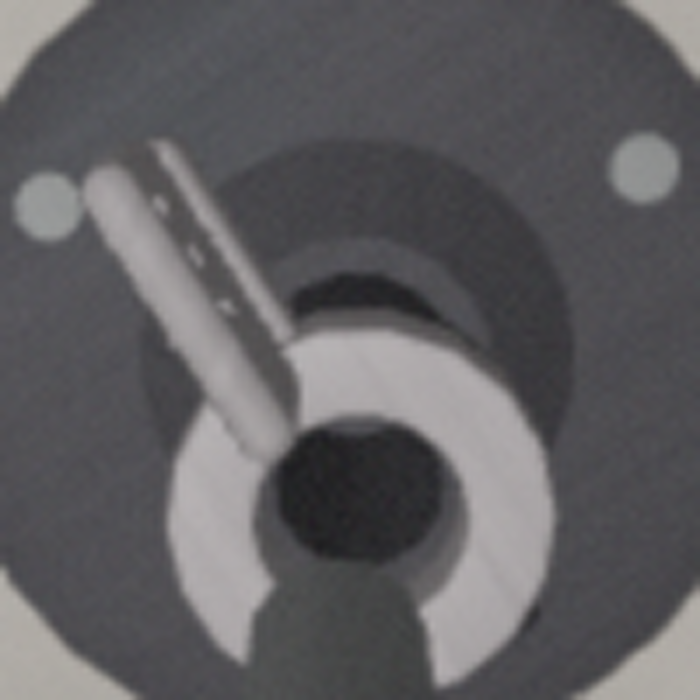

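>>> carry_out(
  series="1 1.3 -0.5 -5 0 0 0;1 1.4 -0.6 -10 0 0 0;1 0 0 -12 0 0 0;1 0 0 -10 0 0 0;1 0 0 -4 0 0 0;1 0 0 0 0 0 0;1 0 0 0 0 0 0;1 0 0 0 0 0 0",
)

```text
time_s: 7.57
position: [495.2, -252.9, 293.4]
eef_rot: [[0.001, 0.629, 0.778], [-0.001, 0.778, -0.629], [-1.0, 0.0, 0.001]]
contact_force: [-0.5, 0.5, -2.4]
opening: 19.0
```

```bash
python3 leg.py 7; python3 col.py 7
```

```text
7.5667 [ 495.22 -252.93  293.43] psi -38.95707637418208 19.009128929956578 [-0.46  0.46 -2.39] [-0.11  0.15  0.01]
wrist 1475 [ 493.85 -252.53   -0.18    0.25] 0.167381583386974
1531 [ 467.25 -276.84] [ 518.48 -217.98] 150.09178162751903
[[1439.   493.  -251.5]
 [1439.   492.5 -251.5]
 [1428.   492.5 -251. ]
 [1427.   493.  -251. ]] [1410.5   492.75 -251.25]
781 [ 498.48 -213.09  181.53] [ 492.19 -233.52  160.09] [ 503.01 -193.95  187.74]
[   0.12    0.99  498.92 -213.21] 83.197235
base ((492.9430847167969, -251.0621337890625), 79.0591812133789)
```

View pics/wc7.png

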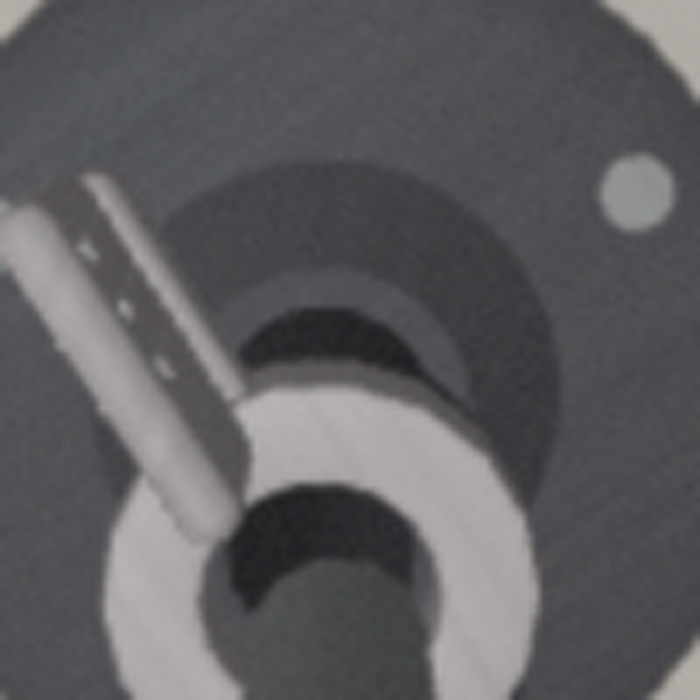

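>>> carry_out(
  series="1 -1.3 1.5 0 0 0 0;1 0 0 -4 0 0 0;1 0 0 -6 0 0 0;1 0 0 -7 0 0 0;1 0 0 -7 0 0 0;1 0 0 -5 0 0 0;1 0 0 0 0 0 0;1 0 0 0 0 0 0",
)

```text
time_s: 8.38
position: [493.4, -251.1, 263.4]
eef_rot: [[-0.001, 0.629, 0.778], [0.001, 0.778, -0.629], [-1.0, 0.0, -0.001]]
contact_force: [-0.2, 0.7, -3.1]
opening: 19.4
```

```bash
python3 leg.py 8; python3 col.py 8
```

```text
8.3833 [ 493.35 -251.07  263.36] psi -38.96432815789875 19.3767031348558 [-0.19  0.69 -3.1 ] [-0.12  0.11  0.03]
wrist 1311 [ 491.97 -250.6     0.07    0.15] 0.16701278430974245
1919 [ 467.21 -276.94] [ 518.45 -217.85] 150.11026393981297
[[1682.   492.5 -251.5]
 [1669.   493.  -251.5]
 [1668.   492.5 -251. ]
 [1663.   493.  -251. ]] [1643.5   492.75 -251.25]
1005 [ 498.55 -213.02  181.36] [ 491.84 -233.6   160.02] [ 503.13 -193.99  188.37]
[   0.12    0.99  499.09 -213.11] 83.09528
base ((492.9707336425781, -251.2774658203125), 79.30815124511719)
```

View pics/wrist8.png

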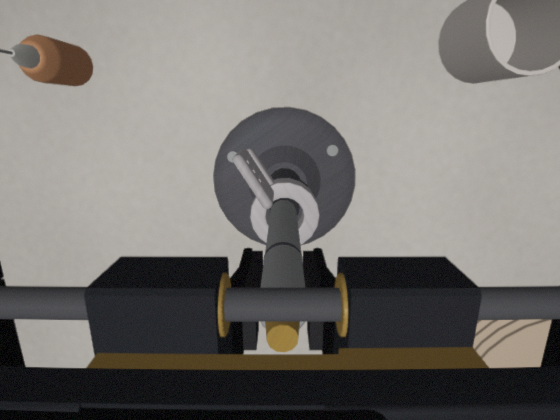

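>>> carry_out(
  series="1 0.8 -0.4 0 0 0 0;1 0 0 -4 0 0 0;1 0 0 -4 0 0 0;1 0 0 -4 0 0 0;1 0 0 -4 0 0 0;1 0 0 -4 0 0 0;1 0 0 0 0 0 0",
)

```text
time_s: 9.12
position: [493.8, -251.2, 242.9]
eef_rot: [[-0.002, 0.629, 0.778], [0.001, 0.778, -0.629], [-1.0, -0.0, -0.002]]
contact_force: [-0.8, 0.7, -2.5]
opening: 19.3
```

Free entry (no contact). Continuing.

>>> carry_out(
  series="1 0 0 -6 0 0 0;1 0 0 -6 0 0 0;1 0 0 -6 0 0 0;1 0 0 -6 0 0 0;1 0 0 -6 0 0 0;1 0 0 -6 0 0 0;1 0 0 -4 0 0 0;1 0 0 0 0 0 0",
)

```text
time_s: 9.78
position: [493.8, -251.2, 202.8]
eef_rot: [[-0.002, 0.629, 0.778], [0.001, 0.778, -0.629], [-1.0, -0.0, -0.002]]
contact_force: [-0.3, -0.7, -1.6]
opening: 19.2
```

```bash
python3 leg.py 9; python3 col.py 9
```

```text
9.7833 [ 493.8  -251.22  202.85] psi -38.96386691447933 19.192596310397622 [-0.27 -0.67 -1.59] [-0.07  0.13  0.02]
wrist 484 [ 492.66 -250.49    0.81    0.82] 0.19628760220331593
2105 [ 470.22 -272.81] [ 518.36 -217.66] 150.00533893743147
[[1653.   492.5 -251.5]
 [1646.   492.5 -251. ]
 [1642.   493.  -251.5]
 [1636.   493.  -251. ]] [1611.5   492.75 -251.25]
1986 [ 498.62 -213.3   180.63] [ 485.35 -234.37  160.01] [ 503.37 -194.08  189.97]
[   0.13    0.99  499.38 -213.24] 82.68323
base ((492.8643493652344, -251.36465454101562), 79.11322021484375)
```

View pics/wrist9.png

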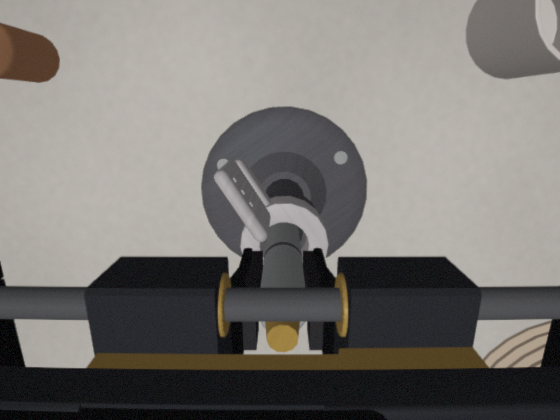

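```bash
python3 - <<'E'
from h import *
np.set_printoptions(precision=1,suppress=True)
c=dict(np.load('/tmp/wrist9.npz')); save(c,'w9c',(235,190,335,265),7)
X=cloud(c)
g=c['frame'].mean(2)
for v in range(222,262): print(v,X[v,284],g[v,280:289].mean().round(1))
E
```

```text
222 [ 499.3 -243.5  138.3] 126.4
223 [ 499.  -243.8  138.9] 82.5
224 [ 499.2 -243.5  142.2] 74.3
225 [ 499.  -243.8  143.2] 74.7
226 [ 499.4 -243.3  147.1] 74.9
227 [ 499.3 -243.5  148.1] 74.6
228 [ 499.2 -243.5  149.7] 74.6
229 [ 499.  -243.8  150.4] 74.7
230 [ 499.2 -243.5  153.5] 75.1
231 [ 499.4 -243.3  155.9] 74.9
232 [ 499.3 -243.4  157.3] 74.8
233 [ 499.3 -243.5  158.9] 75.3
234 [ 499.2 -243.5  160.5] 75.1
235 [ 499.3 -243.4  162.5] 74.8
236 [ 499.1 -243.6  163.2] 75.5
237 [ 499.1 -243.7  164.7] 75.0
238 [ 499.  -243.7  166. ] 75.2
239 [ 499.2 -243.5  168.6] 75.4
240 [ 498.9 -243.8  168.7] 75.4
241 [ 498.9 -243.9  170.2] 72.8
242 [ 499.3 -243.3  173.5] 51.9
243 [ 499.5 -243.1  175.6] 43.2
244 [ 499.5 -243.2  177. ] 52.8
245 [ 499.2 -243.5  177.3] 74.7
246 [ 499.  -243.8  177.7] 76.3
247 [ 499.3 -243.4  180.5] 76.3
248 [ 499.3 -243.4  181.8] 76.3
249 [ 499.1 -243.7  182.2] 76.2
250 [ 499.1 -243.6  183.6] 75.4
251 [ 499.2 -243.4  185.6] 77.1
252 [ 499.  -243.7  186. ] 74.7
253 [ 498.9 -243.8  186.9] 76.5
254 [ 499.3 -243.4  189.6] 76.4
255 [ 498.9 -243.9  189.3] 76.3
256 [ 499.  -243.7  190.8] 75.5
257 [ 499.1 -243.6  192.6] 76.8
258 [ 499.2 -243.5  194.1] 76.8
259 [ 499.2 -243.5  195.3] 76.3
260 [ 498.8 -243.9  195. ] 76.0
261 [ 499.2 -243.4  197.6] 76.4
```

View pics/w9c.png

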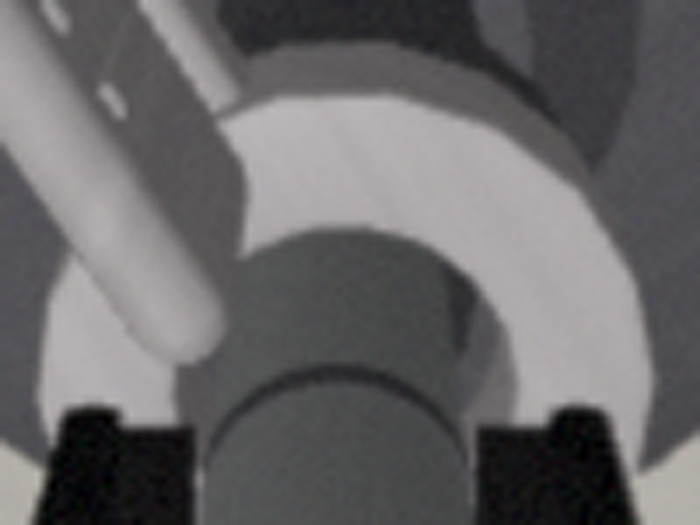

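>>> carry_out(
  series="1 0 0 -4 0 0 0;1 0 0 -4 0 0 0;1 0 0 -4 0 0 0;1 0 0 -4 0 0 0;1 0 0 -4 0 0 0;1 0 0 -3 0 0 0;1 0 0 -2 0 0 0;1 0 0 0 0 0 0",
)

```text
time_s: 10.6
position: [494.1, -251.4, 178.4]
eef_rot: [[-0.001, 0.629, 0.778], [0.001, 0.778, -0.629], [-1.0, -0.0, -0.001]]
contact_force: [-0.1, 0.6, -2.7]
opening: 18.8
```

>>> carry_out(
  series="1 0 0 0 0 0 0;1 0 0 0 0 0 0;1 0 0 0 0 0 0",
)

```text
time_s: 10.85
position: [494.5, -251.8, 179.3]
eef_rot: [[0.0, 0.629, 0.778], [-0.0, 0.778, -0.629], [-1.0, 0.0, 0.001]]
contact_force: [0.1, 0.4, -2.3]
opening: 19.2
```

```bash
cat > mk.py <<'E'
from h import *
import sys
np.set_printoptions(precision=1,suppress=True)
t=sys.argv[1]
c=dict(np.load('/tmp/wrist%s.npz'%t)); save(c,'wk'+t,(215,190,355,290),5)
X=cloud(c); g=c['frame'].mean(2)
for v in range(225,262): print(v,X[v,284],g[v,280:289].mean().round(1))
E
python3 leg.py 10; python3 mk.py 10
```

```text
10.85 [ 494.54 -251.76  179.29] psi -38.9623448903868 19.173943448783916 [ 0.08  0.38 -2.25] [-0.13  0.06 -0.03]
wrist 0 [ 494.54 -251.76    0.      0.  ] nan
225 [ 505.8 -236.9  149.7] 175.7
226 [ 506.  -236.7  152.2] 175.4
227 [ 505.4 -237.3  151.2] 175.0
228 [ 505.  -237.9  150.7] 174.8
229 [ 504.7 -238.3  150.6] 174.1
230 [ 504.3 -238.7  150.6] 173.7
231 [ 504.  -239.2  150.5] 173.7
232 [ 503.3 -240.   149. ] 174.0
233 [ 503.5 -239.7  151.4] 173.7
234 [ 540.1 -193.2  324.9] 171.8
235 [ 502.4 -241.1  149.7] 163.4
236 [ 500.1 -244.   140.6] 111.8
237 [ 499.9 -244.2  141.3] 80.0
238 [ 499.9 -244.2  142.9] 76.2
239 [ 499.9 -244.2  144.4] 76.8
240 [ 500.  -244.1  146.4] 75.4
241 [ 499.9 -244.3  147.3] 74.1
242 [ 500.3 -243.7  150.6] 51.6
243 [ 500.  -244.1  150.8] 43.9
244 [ 500.2 -243.8  153.2] 53.4
245 [ 499.9 -244.1  153.5] 75.9
246 [ 500.1 -243.9  155.7] 77.1
247 [ 500.1 -243.9  157.1] 77.1
248 [ 499.7 -244.4  156.7] 77.1
249 [ 499.8 -244.3  158.4] 77.1
250 [ 540.1 -193.2  324.9] 76.9
251 [ 499.9 -244.2  161.4] 77.7
252 [ 499.9 -244.1  162.8] 77.2
253 [ 500.  -244.   164.4] 77.1
254 [ 499.7 -244.3  164.8] 77.2
255 [ 499.6 -244.4  165.6] 77.6
256 [ 499.7 -244.3  167.3] 77.6
257 [ 499.7 -244.3  168.5] 77.0
258 [ 499.8 -244.1  170.1] 77.4
259 [ 500.  -244.   171.7] 77.4
260 [ 500.  -243.9  173.1] 76.9
261 [ 499.7 -244.3  172.9] 78.0leg.py:13: RuntimeWarning: Mean of empty slice.
  r=least_squares(f,[p[0],p[1],0,0],loss='soft_l1'); print(n,m.sum(),r.x,np.abs(r.fun).mean())
  ret = ret.dtype.type(ret / rcount)
```

View pics/wk10.png

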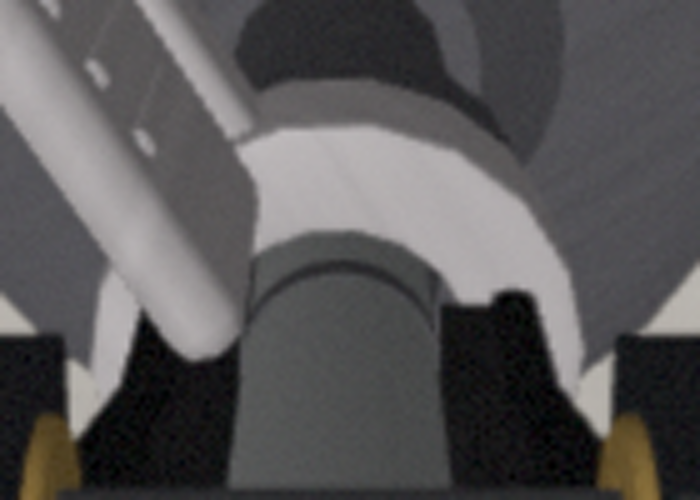

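>>> carry_out(
  series="1 -0.8 0.5 -0.7 0 0 0;1 0 0 0 0 0 0;1 0 0 0 0 0 0;1 0 0 0 0 0 0;1 0 0 0 0 0 -0.06;1 0 0 0 0 0 -0.06;1 0 0 0 0 0 -0.06;1 0 0 0 0 0 -0.06",
)

```text
time_s: 11.67
position: [492.7, -251.2, 178.3]
eef_rot: [[-0.002, 0.797, 0.604], [-0.0, 0.604, -0.797], [-1.0, -0.002, -0.001]]
contact_force: [-5.0, -1.6, -0.0]
opening: 18.8
```

>>> carry_out(
  series="1 0 0 0 0 0 -0.05;1 0 0 0 0 0 -0.05;1 0 0 0 0 0 -0.05;1 0 0 0 0 0 0;1 0 0 0 0 0 0",
)

```text
time_s: 12.08
position: [492.4, -251.2, 178.3]
eef_rot: [[-0.003, 0.876, 0.482], [-0.0, 0.482, -0.876], [-1.0, -0.002, -0.001]]
contact_force: [-5.4, -1.8, 0.3]
opening: 19.2
```

```bash
sed -i 's/^  if n==.wrist.:/  if n=="wrist" and p[2]>200:/' leg.py; python3 leg.py 11; python3 mk.py 11|sed -n 10,30p; python3 - <<'E'
from h import *
for n in('top','side'):
    c=dict(np.load('/tmp/%s11.npz'%n)); save(c,n+'11c',(320,190,410,270) if n=='top' else (270,90,380,230),6 if n=='top' else 4)
E
```

```text
12.0833 [ 492.43 -251.24  178.33] psi -61.16982121783217 19.20704507675677 [-5.41 -1.75  0.28] [-0.57  0.82  0.21]
234 [ 499.6 -246.6  135.3] 87.9
235 [ 499.4 -246.7  136.3] 74.1
236 [ 499.4 -246.7  138. ] 73.7
237 [ 499.8 -246.5  140.8] 73.6
238 [ 499.9 -246.4  142.8] 73.7
239 [ 499.7 -246.5  143.6] 74.0
240 [ 499.5 -246.6  144.6] 74.0
241 [ 499.4 -246.7  145.8] 70.8
242 [ 500.  -246.3  149.2] 53.1
243 [ 500.  -246.3  150.5] 42.4
244 [ 500.2 -246.2  152.5] 50.0
245 [ 499.9 -246.4  153. ] 75.8
246 [ 499.5 -246.6  153.3] 74.9
247 [ 499.7 -246.5  155.4] 75.6
248 [ 499.7 -246.5  156.5] 74.7
249 [ 499.7 -246.5  157.8] 74.8
250 [ 499.6 -246.5  159. ] 74.1
251 [ 499.9 -246.4  161. ] 74.6
252 [ 499.7 -246.5  161.7] 74.7
253 [ 499.9 -246.3  163.7] 74.3
254 [ 499.4 -246.6  163.5] 75.5
```

View pics/wk11.png

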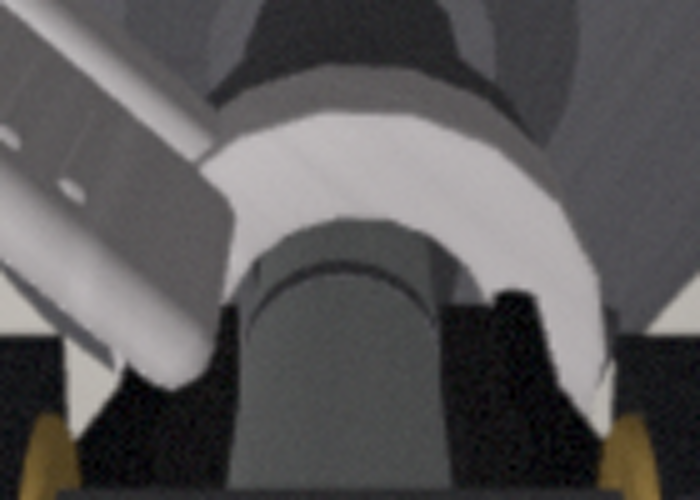

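View pics/side11c.png

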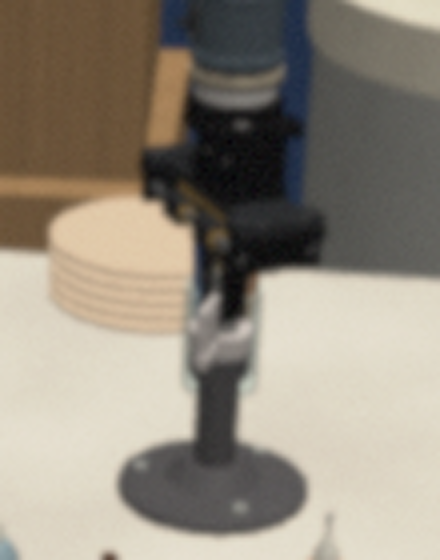

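>>> carry_out(
  series="1 0.6 0 0 0 0 -0.05;1 0 0 0 0 0 -0.05;1 0 0 0 0 0 -0.05;1 0 0 0 0 0 -0.05;1 0 0 0 0 0 -0.05;1 0 0 0 0 0 -0.05;1 0 0 0 0 0 0;1 0 0 0 0 0 0",
)

```text
time_s: 12.9
position: [493.1, -251.0, 178.3]
eef_rot: [[-0.003, 0.98, 0.201], [0.0, 0.201, -0.98], [-1.0, -0.003, -0.001]]
contact_force: [-5.5, -1.4, -1.1]
opening: 18.9
```

```bash
python3 leg.py 12; python3 mk.py 12|sed -n 14,24p; cat > lev.py <<'E'
from h import *
import sys
c=dict(np.load('/tmp/wrist%s.npz'%sys.argv[1])); X=cloud(c); z=X[...,2]
r=np.hypot(X[...,0]-492.75,X[...,1]+251.3)
B=c['frame'].mean(2)>70
L=(z>158)&(z<190)&(r>28)&(r<60)&B; S=X[L]
a=np.degrees(np.arctan2(S[:,1]+251.3,S[:,0]-492.75)); print('lever',L.sum(),np.median(a),a.min(),a.max())
E
python3 lev.py 6; python3 lev.py 10; python3 lev.py 11; python3 lev.py 12
```

```text
12.9 [ 493.07 -251.05  178.26] psi -78.38453460474985 18.91558125684086 [-5.46 -1.37 -1.1 ] [-0.47  0.97  0.18]
238 [ 501.4 -248.8  143. ] 73.2
239 [ 501.  -248.9  143.4] 74.4
240 [ 500.6 -249.   144. ] 73.0
241 [ 501.2 -248.8  147.2] 72.1
242 [ 501.3 -248.8  148.9] 54.2
243 [ 501.6 -248.8  151. ] 42.1
244 [ 501.4 -248.8  152. ] 49.0
245 [ 501.4 -248.8  153.3] 74.9
246 [ 500.8 -248.9  153.1] 74.6
247 [ 500.9 -248.9  154.7] 75.1
248 [ 565.  -235.2  323.7] 74.7
lever 445 81.30070655648582 76.14396008906556 90.45999877427164
lever 2195 79.9478037109298 75.75440494338316 89.84135971437297
lever 2447 72.9087918073738 69.05331991163229 82.44036725170973
lever 2450 55.10053378335033 50.936778829065034 65.11123276744664
```

View pics/wk12.png

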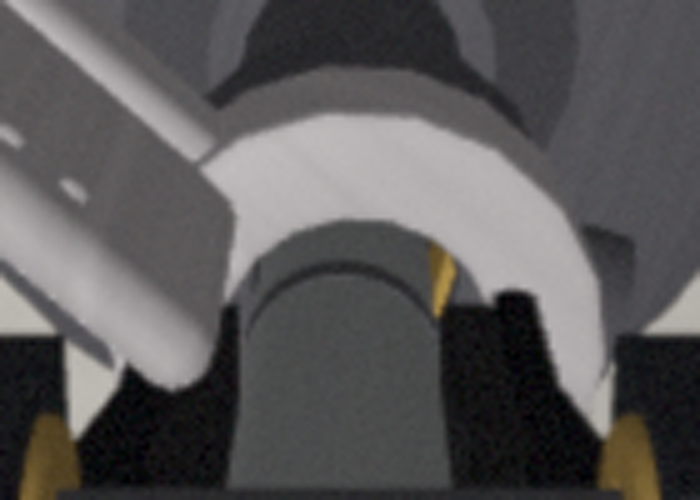

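>>> carry_out(
  series="1 0.4 0 0 0 0 -0.05;1 0 0 0 0 0 -0.05;1 0 0 0 0 0 -0.05;1 0 0 0 0 0 -0.05;1 0 0 0 0 0 -0.05;1 0 0 0 0 0 -0.05;1 0 0 0 0 0 -0.05;1 0 0 0 0 0 -0.05",
)

```text
time_s: 13.72
position: [493.5, -250.7, 178.3]
eef_rot: [[-0.003, 0.98, -0.198], [0.001, -0.198, -0.98], [-1.0, -0.003, -0.0]]
contact_force: [-5.3, -0.2, -0.0]
opening: 19.2
```

```bash
python3 leg.py 13; python3 mk.py 13|sed -n 16,22p; python3 lev.py 13
```

```text
13.7167 [ 493.46 -250.71  178.29] psi -101.41760005367212 19.24267009006374 [-5.3  -0.16 -0.02] [-0.38  0.88  0.33]
240 [ 501.  -252.1  145. ] 74.5
241 [ 501.3 -252.1  147.3] 69.5
242 [ 501.9 -252.3  150.4] 46.8
243 [ 501.9 -252.2  151.7] 42.3
244 [ 501.4 -252.2  151.9] 57.0
245 [ 501.2 -252.1  152.7] 77.3
246 [ 501.1 -252.1  153.9] 75.5
lever 2474 33.59357956533541 29.434709682560847 42.95960676457343
```

>>> carry_out(
  series="1 0 0 0 0 0 -0.04;1 0 0 0 0 0 -0.04;1 0 0 0 0 0 -0.04;1 0 0 0 0 0 -0.04;1 0 0 0 0 0 -0.03;1 0 0 0 0 0 0;1 0 0 0 0 0 0",
)

```text
time_s: 14.45
position: [493.8, -250.7, 178.3]
eef_rot: [[-0.002, 0.926, -0.376], [0.001, -0.376, -0.926], [-1.0, -0.002, 0.0]]
contact_force: [-5.2, -0.2, 0.8]
opening: 19.6
```

```bash
python3 leg.py 14; python3 mk.py 14|sed -n 16,22p; python3 lev.py 14
```

```text
14.45 [ 493.77 -250.71  178.29] psi -112.11325360131165 19.598835991341424 [-5.23 -0.18  0.75] [-0.36  1.09  0.29]
240 [ 500.8 -253.7  145.3] 73.0
241 [ 500.6 -253.5  146. ] 71.1
242 [ 501.4 -253.9  149.9] 48.8
243 [ 501.4 -253.9  151.4] 42.8
244 [ 501.3 -253.8  152.4] 54.6
245 [ 500.7 -253.6  152.1] 78.7
246 [ 500.7 -253.6  153.6] 76.0
lever 2474 23.112159794826486 18.759406961311896 32.63376011017294
```

View pics/wk14.png

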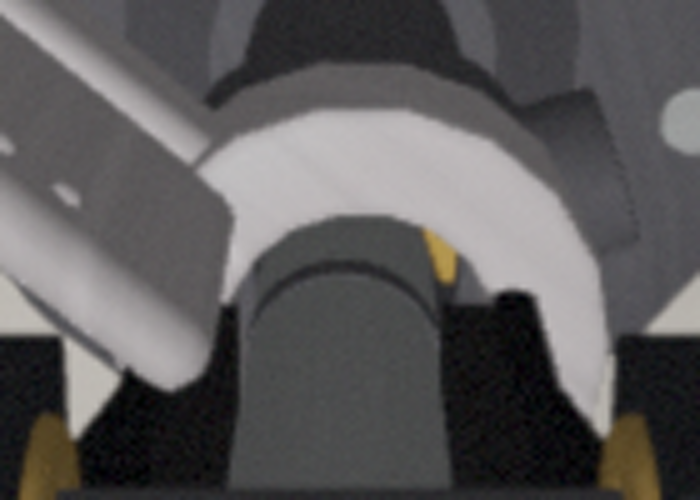

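>>> carry_out(
  series="1 0 0 -0.3 0 0 -0.02;1 0 0 0 0 0 -0.02;1 0 0 0 0 0 0;1 0 0 0 0 0 0",
)

```text
time_s: 14.93
position: [493.8, -250.7, 178.2]
eef_rot: [[-0.002, 0.911, -0.413], [0.001, -0.413, -0.911], [-1.0, -0.002, 0.0]]
contact_force: [-6.2, 0.3, 2.5]
opening: 19.3
```

```bash
python3 leg.py 15; python3 mk.py 15|sed -n 16,22p; python3 lev.py 15
```

```text
14.9333 [ 493.77 -250.67  178.23] psi -114.39178196372929 19.338101144652885 [-6.21  0.3   2.47] [-0.25  1.17  0.35]
240 [ 500.6 -253.9  145.2] 75.0
241 [ 501.  -254.1  147.6] 70.8
242 [ 501.2 -254.1  149.7] 48.6
243 [ 501.2 -254.1  151.2] 42.9
244 [ 501.1 -254.1  152.3] 53.7
245 [ 500.8 -253.9  152.8] 78.7
246 [ 500.6 -253.9  153.8] 76.1
lever 2479 21.319874121376984 16.862596142583268 30.532500063474295
```

>>> carry_out(
  series="1 0 0 0 0 0 -0.02;1 0 0 0 0 0 -0.02;1 0 0 0 0 0 0;1 0 0 0 0 0 0;1 0 0 0 0 0 0;1 0 0 0 0 0 0",
)

```text
time_s: 15.58
position: [493.5, -250.3, 178.3]
eef_rot: [[-0.003, 0.894, -0.449], [0.001, -0.449, -0.894], [-1.0, -0.003, 0.0]]
contact_force: [-6.0, 1.8, 3.5]
opening: 19.1
```

```bash
python3 leg.py 16; python3 mk.py 16|sed -n 16,22p; python3 lev.py 16
```

```text
15.5833 [ 493.47 -250.25  178.28] psi -116.64867219443266 19.097962944095578 [-5.97  1.84  3.46] [-0.21  1.2   0.44]
240 [ 500.7 -254.1  146.9] 73.7
241 [ 501.  -254.2  149.4] 63.0
242 [ 500.7 -254.1  149.9] 43.7
243 [ 500.9 -254.1  151.8] 46.7
244 [ 501.  -254.2  153.5] 67.2
245 [ 500.4 -253.9  153.1] 76.9
246 [ 500.7 -254.   155.4] 76.4
lever 2503 21.287542509399913 16.724490088154525 30.18276593753418
```

View pics/side16.png

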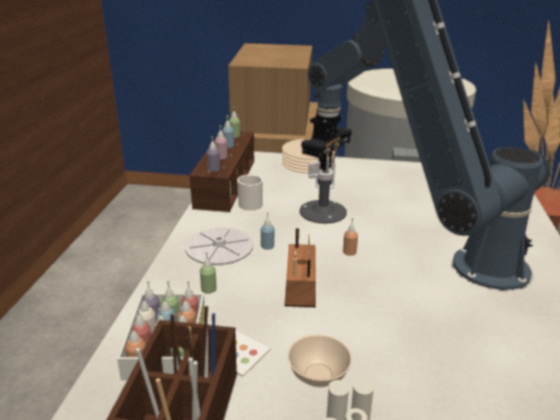

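View pics/wk16.png

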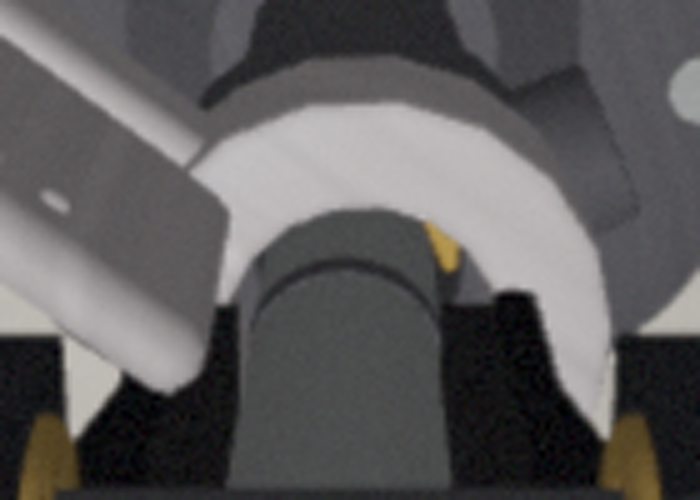

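```bash
python3 -c "
from h import *
print(finish_job())"
```

```text
the job is handed in; nothing more can be done
None
```

I pulled the leg from the tool block and lowered it into the stand's tube without any sign of contact. I set its mark level with the collar's top face. With the same grip I then turned the gripper about 78° clockwise, which swept the lever to its closed stop. The job is handed in with the leg still gripped; it took about 16 s of the 58 s. The hand-in gives no verdict.

Last checks before handing in:
- **Lever:** it moved from about 81° to 21° in the wrist camera, which is about 60° or 1.05 rad. A further 2° of hand turn did not move it and only raised the moment about the vertical from 0.35 to 0.44 N m, so I take it to be against the stop.
- **Mark:** the band reads about 1 mm above the collar's top face. The leg's axis is about 2 mm off the tube's axis. Both are inside the 6 mm limit, with cameras good to about 2 mm.
- **Upright:** I could not fit the leg's tilt again once it was down at the mark. The fits while carrying and lowering it gave under 0.02 rad, and the tool's axis was within 0.003 rad of vertical at the end.
- **Grip and forces:** the opening was about 19 mm on the 20 mm leg. The outside force on the tool was about 7 N.
- **Bystanders:** they look undisturbed in the last side picture, but I judged that by eye and did not measure it.

The top camera put the leg's nose and the collar 2 to 3 mm off in y from the wrist camera. I used the wrist camera's values, and the leg went into the tube freely.

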